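Half-light reading in the dark hood

ROBOT

A 6-joint arm with a two-finger parallel gripper is mounted at the origin on the work surface. World frame = base frame: x ahead of the robot, y to its left, z up, the work surface at z = 0. Lengths are in m, angles in rad, forces in N, time in s.
With the tool pointing down it reaches from about 0.275 to 0.775 m from the base axis. Payload 14.6 kg.
Tool frame: the origin (TCP) lies at the very end of the fingers, on their centre line; the grasp point (between the pads) lies 19 mm behind it (arm.tcp_to_grasp is the distance from the TCP to the grasp point, in m); z points along the fingers, y is the line along which they close (so a half turn about z gives the same grasp; the last joint's range is limited). The gripper opens to 85 mm and grips with 20 to 120 N. Pads are 22 mm wide; open, the fingers measure 114 mm over their backs; the gripper's body (76 mm by 85 mm) begins 54 mm behind the grasp point. The pads swing forward as they close: fully open they stand 13 mm farther back than shut.
Start: joints at [1.094, 0.263, -0.048, 1.259, 0, 1.415], TCP at [0.166, 0.498, 0.199] pointing down, gripper open.
Joint ranges: [-2.65, 2.65], [-0.89, 1.7], [-1.18, 1.37], [-2.13, 2.11], [-1.35, 1.29], [-3.14, 3.14]. Speed limits (rad/s): [1.89, 1.89, 2.57, 2.79, 3.14, 3.14].

INTERFACE

Orientations are given as a rotation vector (axis times angle).
In Python, from workcell import sensors, eyes, order, arm gives the robot as it stands. The module is installed in compiled form; this text tells all that it offers.
- The arm moves only by the tool play_rows, never from a script. Its argument "deltas" is a list of rows, each a list of 3 entries, a list of its own where there are three numbers: the turn, a rotation vector about the world's x, y, z in rad, then the shift along the world's x, y, z in cm, then the opening, from -1 (shut) to 1 (fully open). In form: [[[rx, ry, rz], [dx, dy, dz], fingers], ...]. A call has 1 to 10 rows; each row shifts and turns the commanded pose from where the row before left it; what a row does not reach is not made up. A row lasts 1/8 s, in which the tool goes at most 62.5 mm and 10.7 degrees, less where a joint would pass 70% of its speed; a pose out of reach is approached as far as the arm can. A call is refused whole if a number of a shift passes 6.25 or a number of a turn 0.188, either way. A call with a gripper value outside its range is refused whole. The fingers move at their own pace and stop on an object; "force" is the grip in N (left out, the last holds). Time passes only in rows, so rows that do not move let the fingers close. It gives the time, the measured TCP pose, the force, the opening and the grip force at its end, in the units of the state.
- sensors.read_state(): the state, without advancing time (a new reading comes with each control period).
- eyes.camera(name): name is "side" or "top" or "wrist"; returns a dict with "image" (420x560x3 uint8, blue, green, red), "camera_matrix" (3x3 intrinsics, pixels), "rvec" (rotation vector, rad) and "tvec" (3), from world to camera coordinates, as OpenCV has them; the wrist camera has in their place "T_tool_cam" (4x4, takes a point from camera to tool coordinates, whose origin is the TCP and whose axes are the flange's). Camera axes: x right, y down, z forward; pixel columns grow to the right and rows downward; lengths in m; the calibration is good to about 2 mm. A picture is of the moment at which its call begins: read the wrist's pose just before it. There is no depth.
- order.sign_off(): hands the job in; it is judged then, once.
The state is a dict: "time": time; "joint_positions": joint angles; "qvel": joint speeds; "joint_efforts": joint torques, N m; "ee_pos": TCP position; "tool_rot": TCP orientation; "contact_force": force on the tool from outside, world axes, zero at the start; "wrist_torque": the same for the moment, N m; "width": finger opening in m; "gripper_force": force on a finger pad.
Only numpy, scipy, OpenCV 4.12 (cv2) and the standard library are available. Lean on these libraries where they do the work, as an engineer would, in place of code of your own. Each camera call takes 0.05 s, during which the arm holds its last target. There are 200 camera calls.

TASK

Push the board carrier along its rail into the dark-grey light-tight hood until it clicks into the test station's detent, keeping the shutter on the hood's roof shut until then. Then slide that sprung shutter open to the half-open mark on its scale, never far past it, and finish with the fingers still holding it there against its spring: do not let go. Leave everything else on the bench where it is.

Things in the scene. Friction and masses are not known exactly. Their poses are not given: they have to be found in the camera images.
- rig: Fixed test rig, turned by at most 0.25 rad, its loading end to the robot's right: a steel rail on an aluminium base 460 mm long, 50 mm wide, 24 mm high, and over its +y end a dark-grey hood 136 mm wide (x), from y = 25 mm (its open mouth) to 190 mm, roof top at 105 mm. Origin on the bench below the rail's centre line; z up, y along the rail into the hood.
- detent (a point): Middle between two steel dowels on a blue block beside the rail. A sprung roller on the carrier drops between the dowels at the test station. The carrier must be pushed over the first dowel (about 6 N from 0.187, crest at 0.1935 m of travel); past it the carrier jumps ahead and centres itself. The second crest is at 0.2065: pushed over it, it leaves the station.
- carrier (a joint): Travel of the board carrier (a saddle 200 mm long with a circuit board and a black upright end plate) along the rig's +y, in m: 0 at the loading end, 0.200 seated in the test station's detent (board centred under the roof slot, end plate 2 mm inside the hood's mouth), 0.214 at the end stop. About 1 N of friction apart from the detent.
- push_pad (a point): Centre of the carrier's orange push pad, a block 40 mm wide (rig x), 14 mm thick (rig y), from 90 to 124 mm above the bench, on a 12 mm square post at the carrier's -y end. At the station it stands 50 mm in front of the hood's mouth. Push its flat -y face in the rig's +y direction; it moves with the carrier.
- shutter_slide (a joint): Opening of the shutter along the rig's +y, in m: 0 shut, 0.025 half open (its red pointer at the wide green mark of the white scale), 0.050 fully open. A spring pulls it shut: 3 N when shut, rising by 2 N per 10 mm, so 8 N at half and 13 N when fully open; let go, it shuts.
- shutter: The sliding steel shutter plate 48 x 56 x 3 mm in two guides on the hood's roof, its top 111 mm above the bench, with its red tab and red pointer. Origin on the roof surface (105 mm above the bench) at the plate's centre, when shut 100 mm along the rig's y; axes as the rig's.
- shutter_tab (a point): Centre of the shutter's red finger tab, an upright block 32 mm wide (rig x), 10 mm thick (rig y), 111 to 147 mm above the bench (this point at 129 mm). Push its flat -y face in the rig's +y, or pinch its thickness. Around it the plate, guides (64 mm over both) and pointer arm reach 118 mm at most.
- screwdriver: Bystander: a screwdriver 190 mm long with a yellow handle, lying beside the loading end. Origin under its middle.
- spare_board: Bystander: a spare green circuit board 56 x 76 mm on brass standoffs, 34 mm high, lying beside the hood. Origin under its centre.
- solder_spool: Bystander: a solder spool 60 mm in diameter, 42 mm high, behind the hood. Origin under its centre.
- helping_hand: Bystander: a stand with a round steel base 72 mm in diameter, a post and a crossbar 130 mm long at 92 mm with two clips reaching up to 145 mm, behind the rail. Origin under its base.
- flux_bottle: Bystander: a clear bottle 36 mm in diameter, 85 mm high, red cap. Origin under its centre.
- parts_tray: Bystander: a blue parts tray 100 x 150 x 28 mm on the robot's right. Origin under its centre.
- multimeter: Bystander: a yellow hand multimeter 85 x 175 x 45 mm lying on the robot's left. Origin under its centre.

How it is judged:
By the outcome, as a careful person would: the job done as asked, in the order asked, and still so for the second after the job is handed in, while the arm keeps its last pose, push and grip.
It also fails if it takes over 45 s, if anything falls off the work surface, if the arm or the gripper's body presses on something with over 40 N, if the wrist force passes 120 N, or if a joint passes its speed limit or range.

## Working session

There is one attempt and no reset: what is moved stays moved. The work goes in short steps, Python scripts to look and compute and a tool call to move; the robot and the scene stay as the last step left them, time stands still between calls to the robot, and variables do not carry over. Pictures are saved under pics/ and viewed, at most 10 in all, crops included, and the job is handed in when it is done.

Besides the shell and the picture viewer there is one more tool, called after ">>>" as name(argument=value, ...) on one line, values as JSON. play_rows: Moves the arm, as the interface text tells. Its arguments: {"type":"object","properties":{"deltas":{"type":"array","items":{"type":"array"}},"force":{"type":"number"}},"required":["deltas"]}

```bash
mkdir -p pics
python3 - <<'E'
from workcell import sensors, eyes
import cv2,numpy as np,pickle
s=sensors.read_state();print(s)
d={n:eyes.camera(n) for n in("side","top")}
pickle.dump(d,open("v0.pkl","wb"))
for n in d:
    cv2.imwrite(f"pics/{n}0.png",d[n]["image"]);print(n,d[n]["camera_matrix"].tolist(),d[n]["rvec"],d[n]["tvec"])
E
```

```text
{'time': 0.0, 'joint_positions': array([ 1.09370509e+00,  2.63498446e-01, -4.89429212e-02,  1.25940503e+00,
        2.70222490e-06,  1.41552548e+00]), 'qvel': array([-0.00149562, -0.00148667,  0.00051819, -0.00120256, -0.00011696,
        0.00117132]), 'joint_efforts': array([ 1.52254062e-03, -6.37611222e+01,  3.84566581e+01,  1.36799112e-02,
       -1.23980190e-04,  2.50047901e-05]), 'ee_pos': array([0.16589728, 0.49776682, 0.19813561]), 'tool_rot': array([-5.03282859e-01, -3.10068392e+00,  1.56620231e-03]), 'contact_force': array([ 0.13806076,  0.2694263 , -0.13921535]), 'wrist_torque': array([ 0.03300883, -0.02257024, -0.03746457]), 'gripper_force': 0.0, 'width': 0.08496264077313358}
side [[386.8688258661804, 0.0, 287.1208551155469], [0.0, 386.8688258661804, 207.94834895816788], [0.0, 0.0, 1.0]] [ 2.18696301 -0.48538575  0.24565285] [-0.54986984  0.21124465  1.05839264]
top [[461.314743845963, 0.0, 283.97207197003667], [0.0, 461.314743845963, 203.97536896681964], [0.0, 0.0, 1.0]] [ 2.06713588 -2.14802523  0.23910859] [0.00550183 0.61304013 1.24463521]
```

View pics/side0.png

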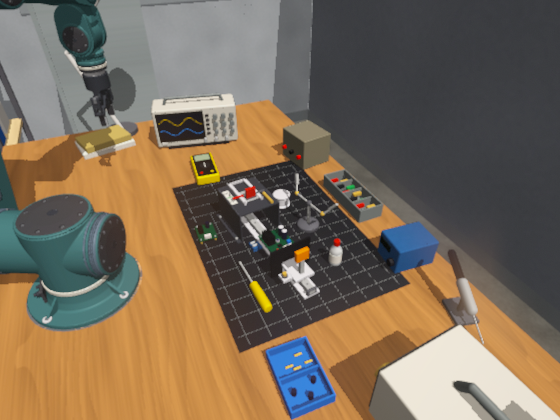

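View pics/top0.png

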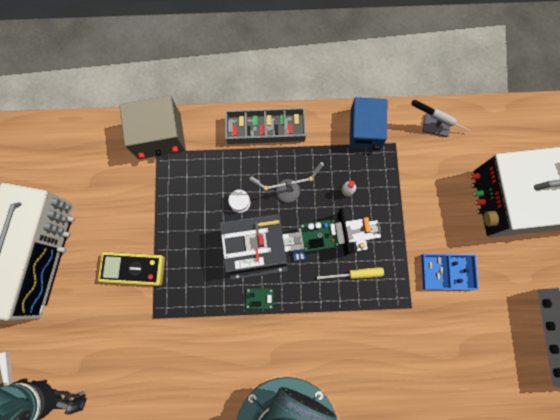

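The side view shows the red shutter tab at about (250,192) and the orange pad at (301,256). The top view shows the tab at about (261,245), the pad at (367,226), and the hood centred near (253,245). Next I'll triangulate these and enlarge the top view.

```bash
cat > h.py <<'E'
import cv2,numpy as np
def ray(v,uv):
    R,_=cv2.Rodrigues(np.array(v["rvec"]));t=np.array(v["tvec"]).ravel()
    d=R.T@np.linalg.inv(v["camera_matrix"])@np.array([uv[0],uv[1],1.]);return -R.T@t,d/np.linalg.norm(d)
def onz(v,uv,z):
    c,d=ray(v,uv);return c+d*(z-c[2])/d[2]
def tri(rs):
    A=sum(np.eye(3)-np.outer(d,d) for c,d in rs);b=sum((np.eye(3)-np.outer(d,d))@c for c,d in rs)
    p=np.linalg.solve(A,b);return p,[np.linalg.norm(np.cross(p-c,d)) for c,d in rs]
def blobs(im,lo,hi,box,mn=6):
    x0,y0,x1,y1=box;h=cv2.cvtColor(im[y0:y1,x0:x1],cv2.COLOR_BGR2HSV)
    m=cv2.inRange(h,np.array(lo),np.array(hi));
    if lo[0]==0: m|=cv2.inRange(h,np.array([174,lo[1],lo[2]]),np.array([180,hi[1],hi[2]]))
    n,l,s,c=cv2.connectedComponentsWithStats(m)
    return [(s[i,4],(c[i]+[x0,y0]).round(1).tolist(),(s[i,:4]+[x0,y0,0,0]).tolist()) for i in range(1,n) if s[i,4]>=mn]
E
python3 - <<'E'
import pickle;from h import *
d=pickle.load(open("v0.pkl","rb"))
for n,b in(("side",(190,160,330,300)),("top",(210,180,400,290))):
    print(n,"red",blobs(d[n]["image"],(0,150,90),(5,255,255),b));print(n,"or",blobs(d[n]["image"],(8,170,120),(19,255,255),b))
a=cv2.resize(d["top"]["image"][180:300,210:400],None,fx=4,fy=4,interpolation=cv2.INTER_CUBIC)
cv2.imwrite("pics/t1.png",a)
b=cv2.resize(d["side"]["image"][170:305,205:355],None,fx=4,fy=4,interpolation=cv2.INTER_CUBIC)
cv2.imwrite("pics/s1.png",b)
E
```

```text
side red [(np.int32(11), [201.0, 172.0], [199, 171, 5, 3]), (np.int32(95), [249.9, 191.7], [245, 186, 11, 12]), (np.int32(18), [236.8, 196.7], [233, 195, 10, 4])]
side or [(np.int32(13), [192.5, 169.5], [191, 164, 4, 12]), (np.int32(6), [324.5, 189.5], [322, 187, 6, 6]), (np.int32(165), [301.6, 254.0], [294, 246, 16, 17])]
top red [(np.int32(28), [351.2, 183.4], [349, 181, 6, 6]), (np.int32(44), [260.2, 239.7], [258, 234, 5, 12]), (np.int32(13), [256.9, 256.0], [256, 253, 3, 8])]
top or [(np.int32(13), [364.8, 225.9], [364, 220, 4, 12])]
```

View pics/t1.png

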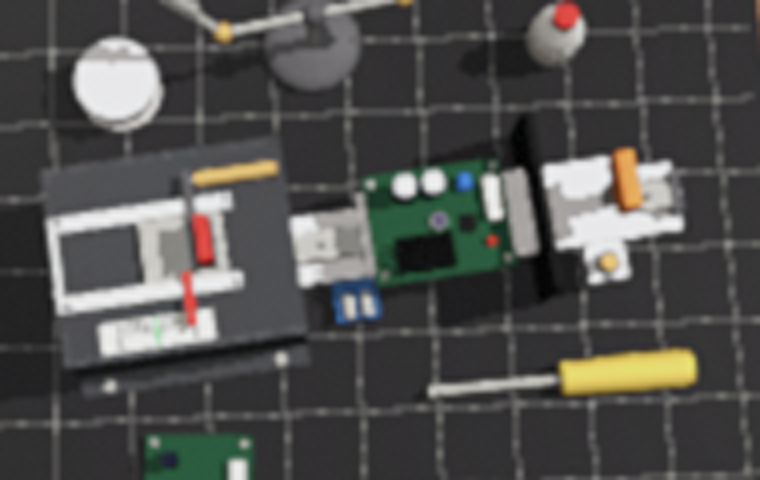

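View pics/s1.png

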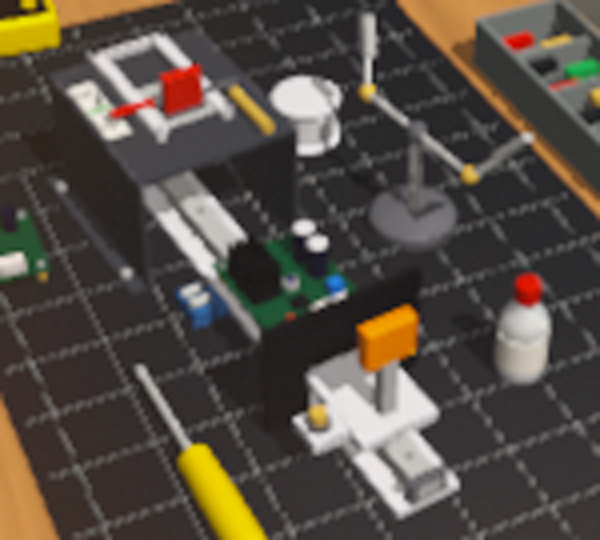

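The crops show the hood roof corners at top-crop (42,172), (278,138), (303,345) and (65,368). The pad is at (627,178) and the tab at (203,240). The brass roller post sits beside the rail, the dowel block is blue, and the screwdriver lies alongside. Now the coordinates.

Run:
```python
import pickle;from h import *
np.set_printoptions(precision=4,suppress=True)
d=pickle.load(open("v0.pkl","rb"));T,S=d["top"],d["side"]
f=lambda p:(p[0]/4+210-.375,p[1]/4+180-.375);g=lambda p:(p[0]/4+205-.375,p[1]/4+170-.375)
print("cam",ray(T,(0,0))[0],ray(S,(0,0))[0])
C=np.array([onz(T,f(p),.105) for p in[(42,172),(278,138),(303,345),(65,368)]]);print(C)
dirs=[C[0]-C[1],C[3]-C[2],C[0]-C[3],C[1]-C[2]]
print([np.linalg.norm(v) for v in dirs],[np.degrees(np.arctan2(-v[0],v[1])) for v in dirs[:2]],[np.degrees(np.arctan2(v[1],v[0])) for v in dirs[2:]])
# two-view corners: mouth-left/right front roof corners
for n,a,b in(("roofmouth-",(303,345),(143,175)),("roofmouth+",(278,138),(297,131)),("tabtop a",(198,216),(200,66)),("tabtop b",(207,262),(163,76)),
  ("padtop a",(625,150),(416,308)),("padtop b",(630,207),(362,329))):
    print(n,*tri([ray(T,f(a)),ray(S,g(b))]))
print("pad z.107",onz(T,f((627,178)),.124),"side",onz(S,(301.6,254),.107))
print("tab",onz(T,f((203,240)),.147),onz(S,(249.9,191.7),.129))
print("roller",tri([ray(T,f((608,261))),ray(S,g((318,415)))]))
print("rail end",onz(T,f((684,215)),.024),"screw handle",onz(T,f((693,365)),.015),onz(T,f((433,391)),.01),"bottle",onz(T,f((566,14)),.085))
```

```text
cam [ 0.3269 -0.0045  1.3484] [ 0.1923 -0.8729  0.8174]
[[ 0.5589  0.159   0.105 ]
 [ 0.5764 -0.0032  0.105 ]
 [ 0.4344 -0.0148  0.105 ]
 [ 0.4252  0.1447  0.105 ]]
[np.float64(0.16312568711018463), np.float64(0.15981891581010846), np.float64(0.13442771170180048), np.float64(0.1425086757136906)] [np.float64(6.170575602303069), np.float64(3.289675365728918)] [np.float64(6.079349162398362), np.float64(4.673652578271656)]
roofmouth- [ 0.4408 -0.0164  0.1139] [np.float64(0.007332104710319793), np.float64(0.0073321047103198375)]
roofmouth+ [ 0.577  -0.0033  0.1039] [np.float64(0.0003941646507082617), np.float64(0.00039416465070862936)]
tabtop a [0.5193 0.0508 0.1469] [np.float64(0.0015738900014219013), np.float64(0.0015738900014218764)]
tabtop b [0.4879 0.0457 0.15  ] [np.float64(0.0012507484756691313), np.float64(0.0012507484756691483)]
padtop a [ 0.5558 -0.2371  0.1266] [np.float64(0.0009532570626693289), np.float64(0.0009532570626693005)]
padtop b [ 0.517  -0.2377  0.1244] [np.float64(0.0006662411446237713), np.float64(0.0006662411446240412)]
pad z.107 [ 0.5362 -0.2371  0.124 ] side [ 0.5376 -0.236   0.107 ]
tab [0.5017 0.0484 0.147 ] [0.5054 0.0533 0.129 ]
roller (array([ 0.4894, -0.2326,  0.0524]), [np.float64(0.00022029902475749117), np.float64(0.00022029902475733325)])
rail end [ 0.5245 -0.2953  0.024 ] screw handle [ 0.4171 -0.2946  0.015 ] [ 0.4062 -0.1076  0.01  ] bottle [ 0.6622 -0.2105  0.085 ]
```

>>> play_rows(deltas=[[[0,0,0.043],[2.7,-4,0.8],-1],[[0,0,0.043],[2.7,-4,0.8],-1],[[0,0,0.043],[2.7,-4,0.8],-1],[[0,0,0.043],[2.7,-4,0.8],-1],[[0,0,0.043],[2.7,-4,0.8],-1],[[0,0,0.043],[2.7,-4,0.8],-1],[[0,0,0.043],[2.7,-4,0.8],-1],[[0,0,0.043],[2.7,-4,0.8],-1],[[0,0,0.043],[2.7,-4,0.8],-1],[[0,0,0.043],[2.7,-4,0.8],-1]])

```text
time: 1.35
ee_pos: [0.4366, 0.0965, 0.2787]
tool_rot: [0.172, -3.137, -0.0]
contact_force: [0.6, 0.3, -0.1]
width: 0.0001
gripper_force: 0.0
```

```bash
cat >> h.py <<'E'
def wrist():
    from workcell import sensors,eyes
    s=sensors.read_state();v=eyes.camera("wrist")
    W=np.eye(4);W[:3,:3]=cv2.Rodrigues(s["tool_rot"])[0];W[:3,3]=s["ee_pos"]
    M=np.linalg.inv(W@np.array(v["T_tool_cam"]));v["rvec"]=cv2.Rodrigues(M[:3,:3])[0];v["tvec"]=M[:3,3];return v,s
E
python3 - <<'E'
from h import *;import pickle
v,s=wrist();pickle.dump(v,open("w1.pkl","wb"));cv2.imwrite("pics/w1.png",v["image"])
print(s["ee_pos"],s["tool_rot"],s["time"],v["T_tool_cam"],v["camera_matrix"])
E
```

```text
[0.43660499 0.09653375 0.27872812] [ 1.71830213e-01 -3.13669692e+00 -8.46396470e-05] 1.35 [[ 4.29547080e-05 -9.62061997e-01 -2.72830921e-01  6.94169695e-02]
 [ 9.99999583e-01 -2.07638809e-04  8.89620930e-04 -6.60378976e-04]
 [-9.12520776e-04 -2.72830846e-01  9.62061587e-01 -1.75795564e-01]
 [ 0.00000000e+00  0.00000000e+00  0.00000000e+00  1.00000000e+00]] [[349.37935384   0.         283.75202295]
 [  0.         349.37935384 207.19069059]
 [  0.           0.           1.        ]]
```

View pics/w1.png

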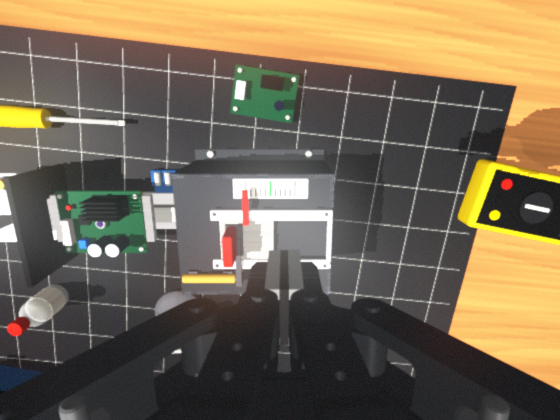

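The view is sharp: tab near (229,247), pointer at (245,207), scale with its green mark near (270,188), and guides nearly parallel to the image rows. Next I'll go over the pad for a second view.

>>> play_rows(deltas=[[[0,0,0],[0.4,-4,0],-1],[[0,0,0],[0.4,-4,0],-1],[[0,0,0],[0.4,-4,0],-1],[[0,0,0],[0.4,-4,0],-1],[[0,0,0],[0.4,-4,0],-1],[[0,0,0],[0.4,-4,0],-1],[[0,0,0],[0.4,-4,0],-1],[[0,0,0],[0.4,-4,0],-1],[[0,0,0],[0,0,0],-1]])

```text
time: 2.52
ee_pos: [0.468, -0.224, 0.2777]
tool_rot: [0.166, -3.136, -0.001]
contact_force: [-1.0, -0.1, 0.1]
width: -0.0004
gripper_force: 0.0
```

Run:
```python
from h import *;import pickle
v,s=wrist();pickle.dump(v,open("w2.pkl","wb"));cv2.imwrite("pics/w2.png",v["image"])
print(s["ee_pos"],s["tool_rot"],s["time"])
print("or",blobs(v["image"],(6,150,90),(19,255,255),(0,0,560,420),30));print("red",blobs(v["image"],(0,150,90),(5,255,255),(0,0,560,420),20))
w=pickle.load(open("w1.pkl","rb"));print("red1",blobs(w["image"],(0,150,90),(5,255,255),(150,100,350,300),20),"green",blobs(w["image"],(40,60,80),(85,255,255),(225,170,320,205),8))
h=cv2.cvtColor(w["image"],cv2.COLOR_BGR2HSV)
m=cv2.inRange(h,(0,0,190),(180,50,255))
for c in cv2.findContours(m,0,2)[0]:
    if cv2.contourArea(c)>100:print(cv2.boundingRect(c),cv2.minAreaRect(c),cv2.boxPoints(cv2.minAreaRect(c)).round(1).tolist())
```

```text
[ 0.46798297 -0.22397066  0.27765459] [ 1.65657820e-01 -3.13603440e+00 -9.77883192e-04] 2.525
or [(np.int32(165), [17.8, 3.5], [0, 0, 34, 13]), (np.int32(7661), [332.4, 24.9], [32, 0, 528, 62]), (np.int32(37), [302.3, 6.2], [296, 3, 13, 8]), (np.int32(207), [527.5, 14.9], [488, 10, 72, 9]), (np.int32(112), [352.6, 19.2], [329, 14, 46, 12]), (np.int32(13902), [44.4, 247.9], [0, 149, 138, 185]), (np.int32(33), [162.9, 193.6], [156, 190, 14, 7]), (np.int32(36), [134.2, 197.0], [126, 194, 17, 6]), (np.int32(41), [168.5, 262.0], [165, 248, 5, 28]), (np.int32(2161), [82.5, 349.3], [0, 288, 169, 97]), (np.int32(115), [160.0, 367.4], [153, 356, 15, 22]), (np.int32(36), [7.4, 389.7], [0, 386, 16, 9])]
red [(np.int32(718), [549.1, 248.0], [536, 230, 24, 40]), (np.int32(43), [1.8, 300.6], [0, 295, 8, 13])]
red1 [(np.int32(64), [244.7, 200.2], [243, 191, 5, 20]), (np.int32(34), [245.2, 217.9], [244, 211, 4, 13]), (np.int32(260), [227.4, 251.1], [223, 237, 10, 29])] green [(np.int32(14), [270.0, 188.5], [270, 182, 1, 14])]
(19, 297, 27, 25) ((29.93033790588379, 313.43145751953125), (26.92578125, 
[... 1739 characters left out ...]
], [10.0, 189.0], [10.0, 214.0], [0.0, 214.0]]
(232, 178, 77, 21) ((270.0, 188.0), (20.0, 76.0), 90.0) [[232.0, 178.0], [308.0, 178.0], [308.0, 198.0], [232.0, 198.0]]
(49, 117, 76, 9) ((86.47938537597656, 120.95361328125), (75.24049377441406, 5.221880912780762), 2.602562189102173) [[48.79999923706055, 121.9000015258789], [49.0, 116.5999984741211], [124.19999694824219, 120.0999984741211], [123.9000015258789, 125.30000305175781]]
(234, 80, 12, 20) ((239.6154022216797, 89.57693481445312), (9.798744201660156, 19.101348876953125), 7.125016689300537) [[233.60000610351562, 98.4000015258789], [235.89999389648438, 79.5], [245.6999969482422, 80.69999694824219], [243.3000030517578, 99.69999694824219]]
```

View pics/w2.png

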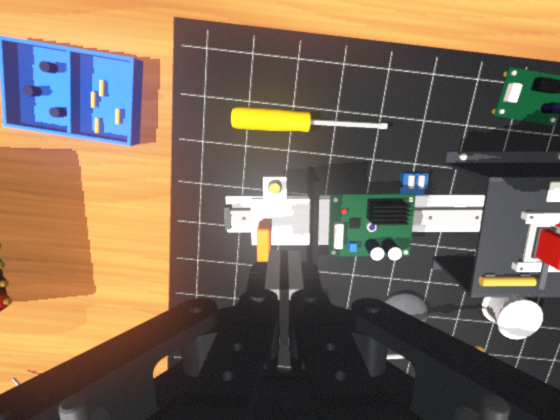

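The view shows the pad at (264,242), just left of the fingertips. The rail edges run along the image rows, so the rig's yaw matches the tool's (about 0.107 rad).

Run:
```python
from h import *;import pickle
np.set_printoptions(precision=4,suppress=True)
v=pickle.load(open("w2.pkl","rb"));w=pickle.load(open("w1.pkl","rb"));d=pickle.load(open("v0.pkl","rb"))
b=blobs(v["image"],(6,150,60),(19,255,255),(240,205,300,300),20);print(b)
h=cv2.cvtColor(v["image"],cv2.COLOR_BGR2HSV)
m=cv2.inRange(h,(6,150,60),(19,255,255));m[:205]=0;m[300:]=0;m[:,:240]=0;m[:,300:]=0
for r in range(218,266,3):
    c=np.flatnonzero(m[r]); print(r,(c.min(),c.max(),h[r,c.min():c.max()+1,2].tolist()) if len(c) else None)
m=cv2.inRange(cv2.cvtColor(w["image"],cv2.COLOR_BGR2HSV),(0,150,60),(5,255,255))
for r in range(226,270,4):
    c=np.flatnonzero(m[r,150:350])+150; print(r,(c.min(),c.max(),w["image"][r,c.min():c.max()+1,2].tolist()) if len(c) else None)
print("cam w1",ray(w,(0,0))[0],"w2",ray(v,(0,0))[0])
# rail edges in w2
for uv in[(228,196),(484,194),(228,235)]:print("rail",onz(v,uv,.03))
# scale ends and green, pointer in w1
for uv in[(232,188),(308,188),(270,188.5),(244.7,191)]:print("scale",onz(w,uv,.106))
for uv in [(232,178),(308,178),(232,198),(308,198)]:print(onz(w,uv,.106))
```

```text
[(np.int32(29), [268.4, 242.7], [268, 235, 2, 16]), (np.int32(24), [258.9, 256.6], [257, 247, 10, 15])]
218 None
221 None
224 None
227 None
230 (np.int64(258), np.int64(266), [255, 255, 255, 255, 255, 255, 255, 255, 255])
233 None
236 (np.int64(268), np.int64(268), [255])
239 (np.int64(268), np.int64(269), [255, 244])
242 (np.int64(268), np.int64(269), [255, 246])
245 (np.int64(268), np.int64(269), [255, 247])
248 (np.int64(257), np.int64(269), [254, 255, 255, 255, 255, 255, 255, 255, 255, 255, 255, 255, 248])
251 (np.int64(257), np.int64(257), [254])
254 (np.int64(257), np.int64(257), [254])
257 (np.int64(257), np.int64(257), [254])
260 (np.int64(257), np.int64(257), [252])
263 None
226 None
230 None
234 None
238 (np.int64(223), np.int64(230), [254, 254, 254, 254, 254, 254, 254, 246])
242 (np.int64(223), np.int64(231), [255, 255, 255, 255, 255, 255, 255, 253, 226])
246 (np.int64(223), np.int64(231), [255, 255, 255, 255, 255, 255, 255, 254, 237])
250 (np.int64(223), np.int64(231), [255, 255, 255, 255, 255, 255, 255, 254, 242])
254 (np.int64(224), np.int64(232), [255, 255, 255, 255, 255, 255, 255, 247, 189])
258 (np.int64(224), np.int64(232), [255, 255, 255, 255, 255, 255, 255, 251, 200])
262 (np.int64(224), np.int64(232), [255, 255, 255, 255, 255, 255, 255, 252, 221])
266 None
cam w1 [0.3677 0.0883 0.4545] w2 [ 0.3992 -0.232   0.4535]
rail [ 0.511  -0.2895  0.03  ]
rail [0.4749 0.0279 0.03  ]
rail [ 0.5626 -0.2863  0.03  ]
scale [0.4514 0.0447 0.106 ]
scale [0.4429 0.1218 0.106 ]
scale [0.4477 0.0833 0.106 ]
scale [0.4531 0.0578 0.106 ]
[0.441 0.044 0.106]
[0.4326 0.1205 0.106 ]
[0.4619 0.0454 0.106 ]
[0.4534 0.1232 0.106 ]
```

Pad −y face is at about y = −0.245 and the rig centre line at x ≈ 0.535 there, with rig yaw 0.11. About 0.181 m of push remains. I'll move behind the pad and descend.

>>> play_rows(deltas=[[[0,0,0.004],[3.6,-3.1,0],-1],[[0,0,0],[3.6,-3,0],-1],[[0,0,0],[0,0,-3.5],-1],[[0,0,0],[0,0,-4],-1],[[0,0,0],[0,0,-4],-1],[[0,0,0],[0,0,-4],-1],[[0,0,0],[0,0,-2.4],-1],[[0,0,0],[0,0,0],-1]])

```text
time: 3.58
ee_pos: [0.5392, -0.2812, 0.0985]
tool_rot: [0.177, -3.134, -0.003]
contact_force: [-0.4, 0.2, -0.6]
width: 0.0002
gripper_force: 0.0
```

Run:
```python
from h import *;import pickle
v,s=wrist();cv2.imwrite("pics/w3.png",v["image"]);print(s["ee_pos"],s["tool_rot"],s["contact_force"])
```

```text
[ 0.53922076 -0.28124558  0.0984514 ] [ 0.17748072 -3.13422351 -0.00315372] [-0.42293396  0.15134076 -0.60019212]
```

View pics/w3.png

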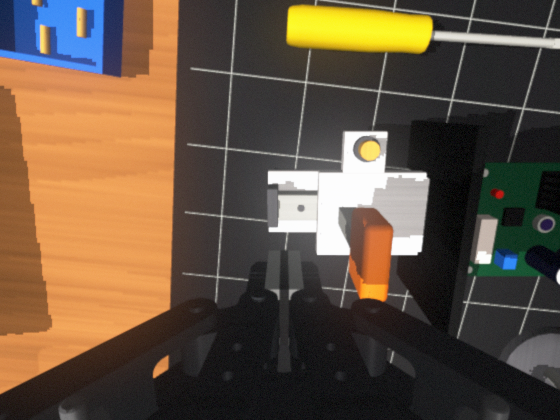

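The closed fingers stand just behind the pad's face, laterally aligned with it (pad columns 350–390, fingers at 284). Approaching to contact.

>>> play_rows(deltas=[[[0,0,0],[-0.11,1.0,0],-1],[[0,0,0],[-0.11,1.0,0],-1],[[0,0,0],[-0.06,0.5,0],-1],[[0,0,0],[-0.06,0.5,0],-1],[[0,0,0],[-0.06,0.5,0],-1]])

```text
time: 4.25
ee_pos: [0.536, -0.2477, 0.0996]
tool_rot: [-0.176, 3.137, -0.0]
contact_force: [0.4, -0.5, 0.4]
width: 0.0001
gripper_force: 0.0
```

```bash
cat > u.py <<'E'
from h import *;import pickle,sys
n=sys.argv[1];v,s=wrist();cv2.imwrite(f"pics/{n}.png",v["image"]);pickle.dump(v,open(n+".pkl","wb"))
u=np.array([-.1098,.994]);x=np.array([.994,.1098]);p=s["ee_pos"]
print(p.round(4),"u",u@p[:2],"x",x@p[:2],"rot",s["tool_rot"].round(3),"F",s["contact_force"].round(2),"t",s["time"],"w",s["width"],s["gripper_force"])
E
python3 u.py w4
python3 - <<'E'
from h import *;import pickle
v=pickle.load(open("w4.pkl","rb"))
print(blobs(v["image"],(6,150,60),(19,255,255),(250,190,420,310),20))
E
```

```text
[ 0.536  -0.2477  0.0996] u -0.3050253268296503 x 0.5056260311487218 rot [-0.176  3.137 -0.   ] F [ 0.44 -0.53  0.4 ] t 4.25 w 0.0001398745499924989 0.0
[(np.int32(796), [305.7, 242.5], [291, 224, 28, 42])]
```

View pics/w4.png

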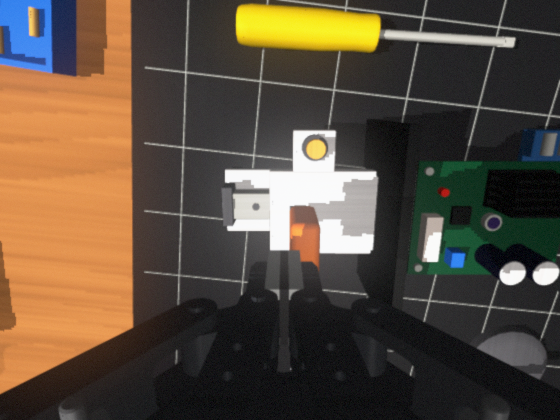

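The fingertips are touching or nearly touching the pad's −y face (pad at columns 291–319), and the saddle hasn't visibly moved. Pushing on.

>>> play_rows(deltas=[[[0,0,0],[-0.11,1.0,0],-1],[[0,0,0],[-0.11,1.0,0],-1],[[0,0,0],[-0.11,1.0,0],-1],[[0,0,0],[-0.11,1.0,0],-1],[[0,0,0],[0,0,0],-1]])

```text
time: 4.92
ee_pos: [0.5316, -0.2072, 0.0997]
tool_rot: [-0.177, 3.137, 0.0]
contact_force: [-1.1, -0.3, -0.2]
width: 0.0002
gripper_force: 0.0
```

```bash
python3 u.py w5
python3 - <<'E'
from h import *;import pickle
v=pickle.load(open("w5.pkl","rb"))
print(blobs(v["image"],(6,150,60),(19,255,255),(250,190,420,310),20))
E
```

```text
[ 0.5316 -0.2072  0.0997] u -0.26428852180581375 x 0.5056604860456433 rot [-0.177  3.137  0.   ] F [-1.14 -0.31 -0.2 ] t 4.925 w 0.00023831997315990882 0.0
[]
```

View pics/w5.png

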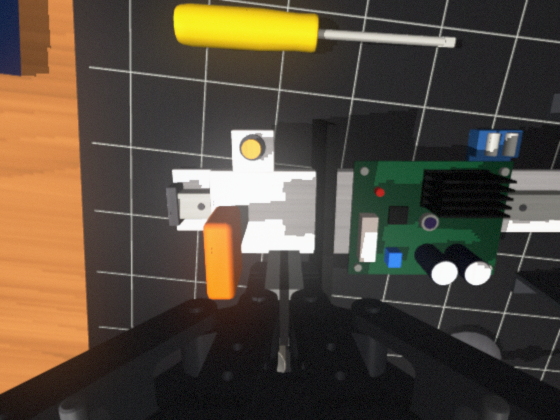

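The carrier hasn't moved. The pad is now at (220,260), left of the fingers, so they got past it without contact. I'll triangulate the pad from close by.

Run:
```python
from h import *;import pickle
np.set_printoptions(precision=4,suppress=True)
v=pickle.load(open("w5.pkl","rb"));w=pickle.load(open("w2.pkl","rb"));q=pickle.load(open("w4.pkl","rb"));d=pickle.load(open("v0.pkl","rb"))
m=cv2.inRange(cv2.cvtColor(v["image"],cv2.COLOR_BGR2HSV),(3,150,60),(22,255,255));m[:190]=0;m[310:]=0;m[:,:190]=0;m[:,250:]=0
c=max(cv2.findContours(m,0,2)[0],key=cv2.contourArea);print(cv2.approxPolyDP(c,4,True)[:,0].tolist())
for z in(.124,.117,.107):print([onz(v,p,z) for p in[(207,222),(233,222),(208,298),(235,298)]])
t,s=d["top"],d["side"]
print("w2+side pad top corner near +x:",tri([ray(w,(264,222)),ray(v,(220,222))]))
for n,V in(("w4",q),("w5",v)):
    P,_=cv2.projectPoints(np.array([[.536,-.2377,.124]]),V["rvec"],V["tvec"],V["camera_matrix"],None);print(n,P)
import numpy as np
from workcell import eyes,sensors
S=eyes.camera("side");T=eyes.camera("top");pickle.dump((S,T),open("v5.pkl","wb"))
a=cv2.resize(S["image"][165:295,230:350],(552,598),interpolation=cv2.INTER_CUBIC);cv2.imwrite("pics/s5.png",a)
```

```text
[[206, 223], [209, 299], [230, 299], [240, 268], [233, 261], [231, 231], [225, 223]]
[array([ 0.5163, -0.2447,  0.124 ]), array([ 0.5149, -0.2329,  0.124 ]), array([ 0.5551, -0.2421,  0.124 ]), array([ 0.5537, -0.229 ,  0.124 ])]
[array([ 0.5188, -0.246 ,  0.117 ]), array([ 0.5174, -0.2337,  0.117 ]), array([ 0.5594, -0.2433,  0.117 ]), array([ 0.5579, -0.2297,  0.117 ])]
[array([ 0.5223, -0.2479,  0.107 ]), array([ 0.5208, -0.2348,  0.107 ]), array([ 0.5655, -0.2451,  0.107 ]), array([ 0.5639, -0.2306,  0.107 ])]
w2+side pad top corner near +x: (array([ 0.5129, -0.2393,  0.1222]), [np.float64(0.003196651685746489), np.float64(0.0031966516857465945)])
w4 [[[305.8137 263.3506]]]
w5 [[[219.5146 263.0288]]]
```

View pics/s5.png

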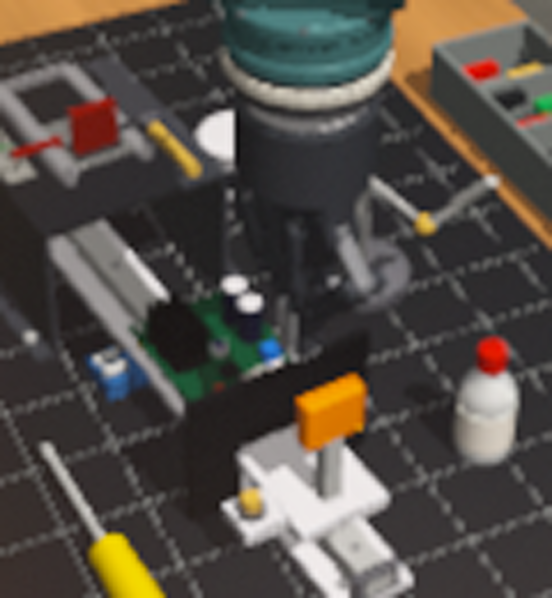

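The side view shows the carrier still at its start, the fingers beyond the end plate, and the pad untouched. I'll check where the reported TCP projects in this view compared with the visible fingers.

Run:
```python
from h import *;import pickle
from workcell import sensors
np.set_printoptions(precision=4,suppress=True)
s=sensors.read_state();S,T=pickle.load(open("v5.pkl","rb"));print(s["ee_pos"],s["joint_positions"],s["contact_force"])
a=cv2.imread("pics/s5.png");R=cv2.Rodrigues(s["tool_rot"])[0];print(R)
pts=np.array([s["ee_pos"]-R[:,2]*k for k in(0,.019,.073,.15)]+[[.536,-.238,.124],[.536,-.238,.09]])
P=cv2.projectPoints(pts,S["rvec"],S["tvec"],S["camera_matrix"],None)[0][:,0];print(P)
for p in P:cv2.circle(a,tuple(int(q) for q in((p[0]-230)*4.6,(p[1]-165)*4.6)),4,(255,0,255),-1)
Q=cv2.projectPoints(pts,T["rvec"],T["tvec"],T["camera_matrix"],None)[0][:,0]
b=cv2.resize(T["image"][180:280,240:400],None,fx=4,fy=4,interpolation=cv2.INTER_CUBIC)
for p in Q:cv2.circle(b,tuple(int(q) for q in((p[0]-240)*4,(p[1]-180)*4)),4,(255,0,255),-1)
b=cv2.resize(b,(448,280));a=a[150:598,150:] if 0 else a
o=np.zeros((598,800,3),np.uint8);o[:,:352]=a[:,200:];o[:280,352:]=b;cv2.imwrite("pics/c5.png",o)
```

```text
[ 0.5317 -0.2082  0.0996] [-0.5157  0.3873 -0.1363  1.0471 -0.0001 -0.6279] [-0.8145 -0.1243 -0.4537]
[[-0.9937 -0.1119  0.0001]
 [-0.1119  0.9937 -0.0002]
 [-0.0001 -0.0002 -1.    ]]
[[294.8042 249.9435]
 [294.9298 244.7082]
 [295.3031 229.1544]
 [295.8807 205.081 ]
 [301.5614 249.9274]
 [301.1953 259.3171]]
```

View pics/c5.png

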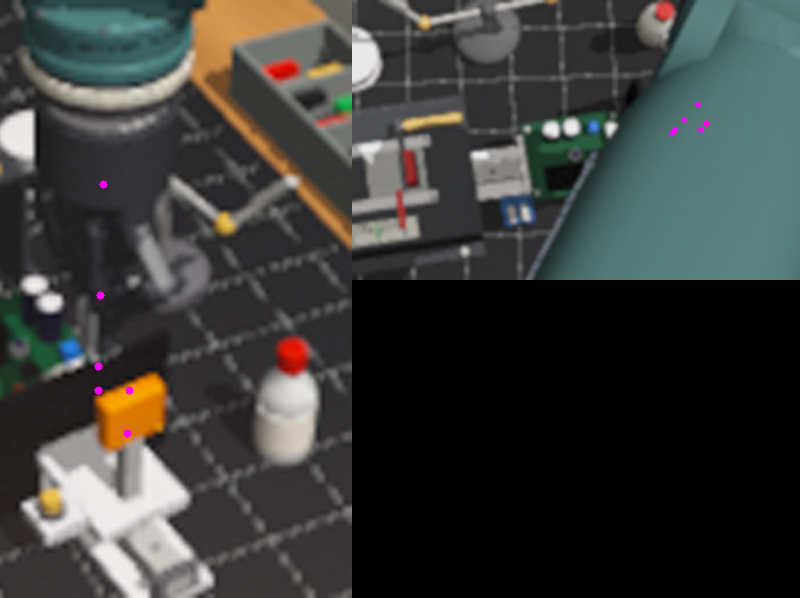

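I've now viewed 11 pictures, one over the limit of 10, so I'll view no more and use numbers only. The dots show the reported TCP at about (98,390) in the composite, while the visible finger ends higher, near (88,345). To locate the real fingertip, I'll find the pixels that stay fixed across the wrist frames.

Run:
```python
from h import *;import pickle
ims=[pickle.load(open(f"w{i}.pkl","rb"))["image"].astype(int) for i in(1,2,4,5)]+[cv2.imread("pics/w3.png").astype(int)]
A=np.stack(ims).max(3).astype(float) if 0 else np.stack(ims).sum(3)/3.
sd=A.std(0);med=np.median(A,0)
for r in range(205,300,5):
    print(r,''.join('#' if x<9 else '.' for x in sd[r,240:330:2]),med[r,270:300:6].astype(int))
v=pickle.load(open("w5.pkl","rb"));t=np.array(v["T_tool_cam"]);I=np.linalg.inv(t)
pts=np.array([[sx,sy,-k] for k in(0,.019,.04) for sx in(-.011,.011) for sy in(-.014,.014)])
print(cv2.projectPoints(pts,cv2.Rodrigues(I[:3,:3])[0],I[:3,3],v["camera_matrix"],None)[0][:,0].round(0).tolist())
```

```text
205 ............................................. [180 183 228 231 201]
210 ............................................. [230 230 230 230 230]
215 ............................................. [243 250 250 249 232]
220 ....................#........................ [245 248 240 240 233]
225 ............................................. [244 240 249 248 173]
230 ................#............................ [250 250 250 248 177]
235 ............................................. [233 249 250 221 156]
240 ............................................. [234 250 249 248 140]
245 ............................................. [234 176 173 172 139]
250 ............................................. [145 124 105 121 115]
255 ............................................. [92 93 69 85 91]
260 ............................................. [92 92 63 85 89]
265 ................................#.##......... [91 90 62 77 86]
270 ................................##.####...... [87 84 62 70 84]
275 ................................#.#.#.#...... [85 85 54 62 82]
280 ................................########..... [79 79 51 58 80]
285 .......................#........########..... [79 77 46 53 79]
290 ..............................##.########.... [ 95 156  55  81 159]
295 ...........................###.#####.######.. [41 58 56 82 40]
[[259.0, 261.0], [310.0, 261.0], [258.0, 223.0], [311.0, 223.0], [256.0, 277.0], [313.0, 277.0], [256.0, 235.0], [314.0, 235.0], [253.0, 300.0], [317.0, 299.0], [252.0, 253.0], [318.0, 253.0]]
```

Both views agree: the real fingertip is about 36 mm above the reported TCP. That puts it at z ≈ 0.135, so it passed over the pad, whose top is at 0.124. I'll go back over and come down to a reported z of about 0.070.

>>> play_rows(deltas=[[[0,0,0],[0,0,3],-1],[[0,0,0],[0.26,-2.4,0],-1],[[0,0,0],[0.26,-2.4,0],-1],[[0,0,0],[0.26,-2.4,0],-1],[[0,0,0],[0,0,-2],-1],[[0,0,0],[0,0,-2],-1],[[0,0,0],[0,0,-2],-1],[[0,0,0],[0,0,0],-1]])

```text
time: 6.08
ee_pos: [0.5385, -0.2804, 0.0679]
tool_rot: [0.175, -3.134, -0.003]
contact_force: [-0.6, 0.1, 1.0]
width: 0.0001
gripper_force: 0.0
```

```bash
python3 u.py w6
python3 - <<'E'
from h import *;import pickle
v=pickle.load(open("w6.pkl","rb"))
print(blobs(v["image"],(3,150,60),(22,255,255),(250,190,440,310),60))
E
```

```text
[ 0.5385 -0.2804  0.0679] u -0.3378378055563631 x 0.5044696885527618 rot [ 1.750e-01 -3.134e+00 -3.000e-03] F [-0.6   0.08  1.  ] t 6.075 w 0.00011573352838692763 0.0
[(np.int32(2325), [393.3, 276.3], [358, 233, 56, 77])]
```

>>> play_rows(deltas=[[[0,0,0],[-0.11,1.0,0],-1],[[0,0,0],[-0.11,1.0,0],-1],[[0,0,0],[-0.06,0.5,0],-1],[[0,0,0],[-0.06,0.5,0],-1],[[0,0,0],[-0.06,0.5,0],-1],[[0,0,0],[-0.06,0.5,0],-1],[[0,0,0],[-0.06,0.5,0],-1],[[0,0,0],[-0.06,0.5,0],-1],[[0,0,0],[0,0,0],-1]])

```text
time: 7.25
ee_pos: [0.5334, -0.2294, 0.0695]
tool_rot: [0.177, -3.136, -0.001]
contact_force: [-0.4, 0.3, 0.3]
width: -0.0003
gripper_force: 0.0
```

```bash
python3 u.py w7
python3 - <<'E'
from h import *;import pickle
v=pickle.load(open("w7.pkl","rb"))
print(blobs(v["image"],(3,150,60),(22,255,255),(200,190,440,310),60))
# brass knob + red led positions
print(blobs(v["image"],(18,150,60),(28,255,255),(200,100,440,190),30))
print([onz(v,b[1],.052) for b in blobs(v["image"],(18,150,60),(28,255,255),(200,100,440,190),30)])
E
```

```text
[ 0.5334 -0.2294  0.0695] u -0.2866415108452285 x 0.5050540929634041 rot [ 1.770e-01 -3.136e+00 -1.000e-03] F [-0.38  0.3   0.33] t 7.25 w -0.00029492021490340735 0.0
[(np.int32(1776), [340.0, 277.8], [322, 246, 36, 64])]
[(np.int32(145), [341.6, 152.2], [332, 146, 21, 17])]
[array([ 0.48414972, -0.20343524,  0.052     ])]
```

The carrier is moving (knob about 29 mm along). About 0.15 m is left, so I'll push 12 cm and re-measure.

>>> play_rows(deltas=[[[0,0,0],[-0.13,1.2,0],-1],[[0,0,0],[-0.13,1.2,0],-1],[[0,0,0],[-0.13,1.2,0],-1],[[0,0,0],[-0.13,1.2,0],-1],[[0,0,0],[-0.13,1.2,0],-1],[[0,0,0],[-0.13,1.2,0],-1],[[0,0,0],[-0.13,1.2,0],-1],[[0,0,0],[-0.13,1.2,0],-1],[[0,0,0],[-0.13,1.2,0],-1],[[0,0,0],[0,0,0],-1]])

```text
time: 8.55
ee_pos: [0.5219, -0.121, 0.0697]
tool_rot: [-0.178, 3.136, 0.0]
contact_force: [0.1, -0.7, -0.0]
width: -0.0001
gripper_force: 0.0
```

```bash
python3 u.py w8
python3 - <<'E'
from h import *;import pickle
np.set_printoptions(precision=4,suppress=True)
v=pickle.load(open("w8.pkl","rb"))
b=blobs(v["image"],(18,150,60),(28,255,255),(200,100,440,190),30)
print(blobs(v["image"],(3,150,60),(22,255,255),(200,190,440,310),60),b,[onz(v,q[1],.052) for q in b])
print("blue",blobs(v["image"],(100,120,40),(125,255,255),(280,60,560,240),20))
g=v["image"].max(2)
for r in(180,190,240):print(r,g[r,330:560:5].tolist())
E
```

```text
[ 0.5219 -0.121   0.0697] u -0.17758151764359117 x 0.5054995382086916 rot [-0.178  3.136  0.   ] F [ 0.11 -0.73 -0.04] t 8.55 w -8.4568439856524e-05 0.0
[(np.int32(2015), [345.9, 277.8], [321, 248, 45, 62])] [(np.int32(366), [348.0, 155.2], [337, 145, 22, 21])] [array([ 0.4739, -0.0912,  0.052 ])]
blue [(np.int32(861), [383.6, 155.6], [369, 132, 35, 45])]
180 [233, 233, 233, 233, 233, 234, 233, 223, 140, 139, 137, 135, 137, 131, 131, 130, 129, 28, 13, 21, 11, 22, 9, 13, 13, 17, 5, 23, 19, 13, 112, 44, 41, 36, 44, 38, 44, 37, 45, 37, 38, 37, 37, 26, 12, 13]
190 [239, 238, 238, 239, 236, 238, 238, 222, 218, 155, 155, 155, 236, 224, 151, 150, 153, 151, 15, 22, 12, 12, 11, 7, 13, 5, 16, 14, 13, 16, 38, 40, 41, 39, 37, 40, 38, 44, 36, 38, 40, 37, 36, 5, 1, 22]
240 [142, 107, 97, 97, 94, 97, 206, 238, 238, 161, 156, 158, 156, 155, 155, 157, 150, 28, 19, 21, 13, 13, 10, 14, 5, 7, 16, 7, 63, 95, 159, 160, 159, 52, 12, 16, 14, 21, 10, 40, 41, 42, 18, 32, 35, 36]
```

Run:
```python
from h import *;import pickle
np.set_printoptions(precision=4,suppress=True)
d=pickle.load(open("v0.pkl","rb"));T=d["top"];w=pickle.load(open("w5.pkl","rb"));w2=pickle.load(open("w2.pkl","rb"));v=pickle.load(open("w8.pkl","rb"))
u=np.array([-.1098,.994,0]);x=np.array([.994,.1098,0])
def dow(I,box):
    x0,y0,x1,y1=box;hh=cv2.cvtColor(I[y0:y1,x0:x1],cv2.COLOR_BGR2HSV);m=cv2.inRange(hh,(0,0,120),(180,70,255))
    n,l,s,c=cv2.connectedComponentsWithStats(m);return [(s[i,4],(c[i]+[x0,y0]).round(1)) for i in range(1,n) if 4<s[i,4]<600]
for n,V,box in(("w5",w,(465,125,525,160)),("w2",w2,(398,170,432,188)),("w8",v,(360,120,420,180))):
    print(n,"blue",blobs(V["image"],(100,120,40),(125,255,255),(box[0]-5,box[1]-5,box[2]+5,box[3]+5),10))
    for a,c in dow(V["image"],box):
        for z in(.035,.045): p=onz(V,c,z);print("  dowel",a,c,"z",z,"u",u@p,"x",x@p)
kn=lambda V,c,n:print(n,[(z,(u@onz(V,c,z)).round(4)) for z in(.04,.046,.052)])
kn(v,(348,155.2),"knob w8");kn(w,(252,148),"knob w5");kn(w2,(274.5,188),"w2")
p,e=tri([ray(w,(252,148)),ray(w2,(274.5,188))]);print("knob tri",p,u@p,e)
```

```text
w5 blue [(np.int32(998), [489.0, 144.4], [466, 129, 58, 32])]
  dowel 244 [492.3 142.4] z 0.035 u -0.12302817918974436 x 0.4582428353965085
  dowel 244 [492.3 142.4] z 0.045 u -0.12893844376890445 x 0.457327690641584
  dowel 141 [511.7 140.8] z 0.035 u -0.11002010257321261 x 0.4571305789285214
  dowel 141 [511.7 140.8] z 0.045 u -0.1164712691216924 x 0.45626168403294637
w2 blue [(np.int32(362), [411.7, 182.1], [399, 172, 30, 21])]
  dowel 89 [411.  180.9] z 0.035 u -0.11899619228803829 x 0.45697904604501954
  dowel 89 [411.  180.9] z 0.045 u -0.12271126486406411 x 0.45493344839707683
  dowel 89 [421.2 180.8] z 0.035 u -0.10656078588808522 x 0.456914000202646
  dowel 89 [421.2 180.8] z 0.045 u -0.11057297965894855 x 0.4548699567056319
w8 blue [(np.int32(861), [383.6, 155.6], [369, 132, 35, 45])]
  dowel 6 [391.5 122. ] z 0.035 u -0.1151149994756897 x 0.44370578258225357
  dowel 6 [391.5 122. ] z 0.045 u -0.11812771010600026 x 0.4433420239672118
  dowel 375 [363.8 155.3] z 0.035 u -0.13006591190409977 x 0.4632119467655949
  dowel 375 [363.8 155.3] z 0.045 u -0.13236819602443592 x 0.46192130852296426
  dowel 128 [387.3 149.2] z 0.035 u -0.11624389691678777 x 0.45952873250149895
  dowel 128 [387.3 149.2] z 0.045 u -0.11920296542505135 x 0.45841311053748396
  dowel 179 [401.6 148.4] z 0.035 u -0.10773139592539456 x 0.4590269876381757
  dowel 179 [401.6 148.4] z 0.045 u -0.11109495522306158 x 0.45793520721920716
knob w8 [(0.04, np.float64(-0.1405)), (0.046, np.float64(-0.1416)), (0.052, np.float64(-0.1427))]
knob w5 [(0.04, np.float64(-0.2861)), (0.046, np.float64(-0.2856)), (0.052, np.float64(-0.285))]
w2 [(0.04, np.float64(-0.2854)), (0.046, np.float64(-0.2853)), (0.052, np.float64(-0.2851))]
knob tri [ 0.4888 -0.2326  0.0556] -0.28486684885718483 [np.float64(0.00018228519126009914), np.float64(0.00018228519125997972)]
```

By the dowels, about 29 mm remain (41 mm by the mouth estimate). I'll continue slowly, watching the force and the pad's position in the wrist image for the jump.

>>> play_rows(deltas=[[[0,0,0],[-0.055,0.5,0],-1],[[0,0,0],[-0.055,0.5,0],-1],[[0,0,0],[-0.033,0.3,0],-1],[[0,0,0],[0,0,0],-1]])

```text
time: 9.1
ee_pos: [0.5205, -0.1087, 0.0696]
tool_rot: [0.177, -3.137, -0.0]
contact_force: [-0.1, 0.3, 0.2]
width: -0.0001
gripper_force: 0.0
```

```bash
cat > k.py <<'E'
import subprocess,sys;n=sys.argv[1]
print(subprocess.run(["python3","u.py",n],capture_output=True,text=True).stdout)
from h import *;import pickle
v=pickle.load(open(n+".pkl","rb"))
print("pad",blobs(v["image"],(3,150,60),(22,255,255),(270,190,440,310),60),"knob",blobs(v["image"],(18,150,60),(28,255,255),(280,100,440,190),30),"blue",blobs(v["image"],(100,120,40),(125,255,255),(280,100,480,190),10))
E
python3 k.py w9
```

```text
[ 0.5205 -0.1087  0.0696] u -0.16519085858985058 x 0.5054075900737979 rot [ 0.177 -3.137 -0.   ] F [-0.11  0.32  0.21] t 9.1 w -0.0001012172090531339 0.0

pad [(np.int32(1891), [338.6, 276.2], [320, 243, 37, 67])] knob [(np.int32(365), [341.1, 155.4], [331, 145, 22, 22])] blue [(np.int32(748), [380.7, 156.3], [363, 132, 36, 45])]
```

Run:
```python
from h import *;import pickle
for n in("w8","w9"):
    I=pickle.load(open(n+".pkl","rb"))["image"]
    for r in(140,148,156,164,172):print(n,r,[tuple(int(q) for q in I[r,c]) for c in range(355,425,5)])
d=pickle.load(open("v0.pkl","rb"))
# blue block in the first top/side views, two-view
for n,b in(("top",(285,245,315,268)),("side",(245,235,262,255))):print(n,blobs(d[n]["image"],(95,90,40),(125,255,255),b,5))
```

```text
w8 140 [(155, 157, 160), (160, 160, 164), (207, 208, 208), (77, 59, 52), (89, 60, 41), (65, 67, 65), (98, 103, 105), (133, 138, 141), (109, 70, 40), (136, 140, 141), (174, 183, 184), (15, 13, 16), (14, 12, 14), (15, 15, 15)]
w8 148 [(88, 187, 233), (119, 122, 124), (149, 149, 155), (82, 57, 42), (90, 61, 42), (73, 74, 75), (113, 117, 120), (112, 115, 116), (141, 85, 43), (155, 161, 163), (123, 130, 131), (20, 17, 18), (14, 15, 13), (0, 2, 0)]
w8 156 [(89, 194, 237), (94, 111, 124), (149, 151, 154), (90, 61, 43), (90, 60, 39), (76, 79, 79), (165, 171, 174), (96, 91, 85), (143, 88, 43), (166, 174, 177), (55, 57, 58), (13, 10, 15), (8, 14, 12), (12, 8, 6)]
w8 164 [(101, 163, 198), (235, 236, 235), (236, 237, 237), (94, 61, 46), (93, 65, 45), (94, 63, 44), (91, 60, 40), (90, 58, 34), (142, 88, 46), (29, 25, 18), (18, 17, 20), (8, 12, 16), (17, 18, 20), (21, 14, 17)]
w8 172 [(239, 237, 237), (238, 237, 237), (236, 235, 235), (95, 66, 47), (97, 68, 51), (94, 65, 46), (93, 62, 43), (92, 61, 41), (60, 45, 34), (22, 24, 24), (18, 17, 21), (19, 20, 20), (13, 6, 13), (17, 17, 17)]
w9 140 [(220,
[... 481 characters left out ...]
 (96, 99, 101), (89, 61, 43), (133, 137, 141), (195, 206, 208), (120, 125, 126), (116, 73, 41), (20, 21, 21), (20, 17, 19), (19, 17, 17), (14, 14, 12), (21, 20, 15)]
w9 164 [(229, 229, 229), (209, 212, 211), (91, 64, 46), (94, 68, 49), (92, 61, 43), (90, 60, 40), (95, 62, 39), (123, 78, 46), (28, 25, 20), (16, 20, 21), (24, 22, 20), (22, 20, 22), (19, 19, 19), (15, 14, 11)]
w9 172 [(239, 238, 238), (176, 173, 171), (96, 68, 51), (95, 67, 49), (94, 63, 45), (92, 62, 42), (93, 63, 45), (54, 40, 30), (27, 27, 29), (23, 24, 21), (12, 13, 13), (21, 24, 23), (16, 12, 18), (11, 9, 17)]
top [(np.int32(77), [298.3, 254.4], [292, 250, 14, 11])]
side [(np.int32(61), [255.5, 247.1], [249, 242, 13, 10])]
```

Remaining to seat is now about 25–29 mm. Another 10 mm, then small steps.

>>> play_rows(deltas=[[[0,0,0],[-0.044,0.4,0],-1],[[0,0,0],[-0.033,0.3,0],-1],[[0,0,0],[-0.033,0.3,0],-1],[[0,0,0],[0,0,0],-1]])

```text
time: 9.65
ee_pos: [0.5193, -0.0986, 0.0696]
tool_rot: [0.177, -3.137, -0.0]
contact_force: [0.2, -0.7, -0.3]
width: 0.0001
gripper_force: 0.0
```

>>> play_rows(deltas=[[[0,0,0],[-0.022,0.2,0],-1],[[0,0,0],[0,0,0],-1]])

```text
time: 9.9
ee_pos: [0.5191, -0.0968, 0.0696]
tool_rot: [0.176, -3.137, -0.0]
contact_force: [1.4, -0.5, -0.3]
width: 0.0001
gripper_force: 0.0
```

>>> play_rows(deltas=[[[0,0,0],[-0.022,0.2,0],-1],[[0,0,0],[0,0,0],-1]])

```text
time: 10.15
ee_pos: [0.5189, -0.0948, 0.0696]
tool_rot: [0.176, -3.137, -0.0]
contact_force: [0.6, 0.4, 0.7]
width: -0.0001
gripper_force: 0.0
```

>>> play_rows(deltas=[[[0,0,0],[-0.022,0.2,0],-1],[[0,0,0],[0,0,0],-1]])

```text
time: 10.4
ee_pos: [0.5189, -0.0933, 0.0696]
tool_rot: [-0.176, 3.137, -0.002]
contact_force: [-0.5, -4.1, -0.4]
width: -0.0002
gripper_force: 2.3
```

```bash
python3 k.py w10
```

```text
[ 0.5189 -0.0933  0.0696] u -0.1497476954068819 x 0.50548943758107 rot [-1.760e-01  3.137e+00 -2.000e-03] F [-0.46 -4.1  -0.37] t 10.4 w -0.00017485782700952504 2.3263462632894516

pad [(np.int32(1868), [337.4, 275.9], [318, 242, 37, 68])] knob [(np.int32(368), [340.4, 155.2], [330, 145, 22, 21])] blue [(np.int32(272), [369.7, 153.0], [362, 132, 14, 44])]
```

The ramp is felt (4 N). Continuing in small steps.

>>> play_rows(deltas=[[[0,0,0],[-0.022,0.2,0],-1],[[0,0,0],[0,0,0],-1]])

```text
time: 10.7
ee_pos: [0.5186, -0.0912, 0.0696]
tool_rot: [-0.176, 3.137, -0.001]
contact_force: [0.4, -4.6, -0.7]
width: -0.0001
gripper_force: 2.4
```

>>> play_rows(deltas=[[[0,0,0],[-0.022,0.2,0],-1],[[0,0,0],[0,0,0],-1]])

```text
time: 10.95
ee_pos: [0.5183, -0.0888, 0.0696]
tool_rot: [-0.176, 3.137, 0.0]
contact_force: [0.0, -2.0, -0.8]
width: -0.0001
gripper_force: 1.2
```

```bash
python3 k.py w11
```

```text
[ 0.5183 -0.0888  0.0696] u -0.14516193194287275 x 0.5054731937970388 rot [-0.176  3.137  0.   ] F [ 0.04 -1.97 -0.82] t 10.95 w -7.87886025930957e-05 1.1823340505361557

pad [(np.int32(1885), [337.6, 275.8], [318, 241, 37, 69])] knob [(np.int32(371), [340.3, 155.3], [330, 145, 22, 22])] blue [(np.int32(144), [365.2, 146.2], [363, 132, 6, 31]), (np.int32(11), [362.2, 168.2], [362, 164, 2, 10])]
```

The force is falling, so it is near the crest.

>>> play_rows(deltas=[[[0,0,0],[-0.011,0.1,0],-1],[[0,0,0],[0,0,0],-1]])

```text
time: 11.25
ee_pos: [0.5182, -0.0878, 0.0696]
tool_rot: [-0.176, 3.137, 0.0]
contact_force: [0.3, -1.6, 0.3]
width: -0.0
gripper_force: 0.7
```

```bash
python3 k.py w12
```

```text
[ 0.5182 -0.0878  0.0696] u -0.14416628791225075 x 0.5054609108190694 rot [-0.176  3.137  0.   ] F [ 0.27 -1.59  0.3 ] t 11.25 w -1.1354883448142314e-05 0.7458900287747383

pad [(np.int32(1850), [337.8, 276.2], [319, 242, 36, 68])] knob [(np.int32(372), [340.4, 155.3], [330, 145, 22, 22])] blue [(np.int32(91), [364.3, 146.2], [362, 133, 5, 29])]
```

>>> play_rows(deltas=[[[0,0,0],[-0.011,0.1,0],-1],[[0,0,0],[0,0,0],-1]])

```text
time: 11.55
ee_pos: [0.5181, -0.0867, 0.0696]
tool_rot: [-0.176, 3.137, 0.0]
contact_force: [0.4, -0.6, -0.1]
width: 0.0
gripper_force: 0.3
```

```bash
python3 k.py w13
```

```text
[ 0.5181 -0.0867  0.0696] u -0.14310497169657846 x 0.5054572470025973 rot [-0.176  3.137  0.   ] F [ 0.42 -0.61 -0.11] t 11.55 w 2.2762515847435968e-05 0.29807746410369873

pad [(np.int32(1873), [337.7, 275.9], [319, 240, 36, 70])] knob [(np.int32(372), [340.5, 155.4], [330, 145, 22, 22])] blue [(np.int32(42), [363.8, 143.3], [363, 133, 3, 24])]
```

>>> play_rows(deltas=[[[0,0,0],[-0.011,0.1,0],-1],[[0,0,0],[0,0,0],-1]])

```text
time: 11.85
ee_pos: [0.5179, -0.0858, 0.0695]
tool_rot: [0.176, -3.137, -0.0]
contact_force: [-0.3, 0.4, -0.1]
width: -0.0002
gripper_force: 0.0
```

```bash
python3 k.py w14
```

```text
[ 0.5179 -0.0858  0.0695] u -0.14212195564995425 x 0.5053834635940048 rot [ 0.176 -3.137 -0.   ] F [-0.26  0.39 -0.13] t 11.85 w -0.0002256017941455934 0.0017411235239706002

pad [(np.int32(1851), [337.9, 276.3], [318, 241, 38, 69])] knob [(np.int32(370), [340.5, 155.4], [330, 145, 22, 22])] blue []
```

>>> play_rows(deltas=[[[0,0,0],[-0.011,0.1,0],-1],[[0,0,0],[0,0,0],-1]])

```text
time: 12.15
ee_pos: [0.5178, -0.0848, 0.0696]
tool_rot: [0.176, -3.137, -0.0]
contact_force: [0.8, -0.4, -0.2]
width: 0.0
gripper_force: 0.0
```

```bash
python3 k.py w15
```

```text
[ 0.5178 -0.0848  0.0696] u -0.1411791887407433 x 0.5054226464116246 rot [ 0.176 -3.137 -0.   ] F [ 0.85 -0.4  -0.17] t 12.15 w 2.0144894861909144e-05 0.0

pad [(np.int32(1985), [346.7, 278.0], [321, 248, 46, 62])] knob [(np.int32(374), [348.5, 155.4], [338, 145, 22, 22])] blue [(np.int32(267), [315.2, 153.9], [312, 132, 8, 45])]
```

The click: the carrier jumped about 5 mm ahead of the fingers and the contact force is zero. Retreating, then up and over to just in front of the tab.

>>> play_rows(deltas=[[[0,0,0],[0.11,-1,0],-1],[[0,0,0],[0.22,-2,0],-1],[[0,0,0],[0,0,4],-1],[[0,0,0],[0,0,4],-1],[[0,0,0],[0,0,4],-1],[[0,0,0],[0,0,0],-1]])

```text
time: 12.95
ee_pos: [0.5227, -0.1168, 0.1922]
tool_rot: [-0.175, 3.132, -0.003]
contact_force: [0.7, -0.3, -0.6]
width: -0.0
gripper_force: 0.0
```

```bash
python3 u.py w16
python3 - <<'E'
from h import *;import pickle
np.set_printoptions(precision=4,suppress=True)
u=np.array([-.1098,.994,0]);x=np.array([.994,.1098,0])
w=pickle.load(open("w1.pkl","rb"));v=pickle.load(open("w16.pkl","rb"));w5=pickle.load(open("w5.pkl","rb"))
p=onz(w,(222.5,250),.147);print("tab -y face w1",u@p)
b=blobs(v["image"],(0,150,60),(5,255,255),(300,120,560,330),30);print("red",b)
m=cv2.inRange(cv2.cvtColor(v["image"],cv2.COLOR_BGR2HSV),(0,150,60),(5,255,255))
for r in(230,240,250,260,270):
    c=np.flatnonzero(m[r,300:])+300
    if len(c):print(r,c.min(),c.max(),"face top?",u@onz(v,(c.min(),r),.147),"bottom",u@onz(v,(c.min(),r),.111))
n=blobs(v["image"],(3,150,60),(22,255,255),(200,190,440,330),60);print("pad",n,[(u@onz(v,q[1],.124)) for q in n])
k=blobs(v["image"],(18,150,60),(28,255,255),(200,100,440,210),20);print("knob",k,[(u@onz(v,q[1],.0556)) for q in k])
E
```

```text
[ 0.5227 -0.1168  0.1922] u -0.17346016064443368 x 0.5066965672025409 rot [-1.750e-01  3.132e+00 -3.000e-03] F [ 0.72 -0.31 -0.65] t 12.95 w -1.9178590038670512e-05 0.0
tab -y face w1 -0.010431605285752727
red [(np.int32(536), [539.5, 156.9], [527, 132, 23, 50]), (np.int32(933), [532.1, 210.6], [506, 185, 42, 54])]
230 511 539 face top? -0.021923354236479 bottom 0.002854823594078795
pad [(np.int32(1008), [359.2, 210.1], [346, 190, 27, 43]), (np.int32(158), [431.4, 257.6], [424, 252, 16, 12])] [np.float64(-0.11917691386827721), np.float64(-0.06225832956352083)]
knob [(np.int32(143), [360.6, 135.1], [354, 129, 14, 13])] [np.float64(-0.10681351193167368)]
```

>>> play_rows(deltas=[[[0,0,0],[-0.35,2.95,0],-1],[[0,0,0],[-0.35,2.95,0],-1],[[0,0,0],[-0.35,2.95,0],-1],[[0,0,0],[-0.35,2.95,0],-1],[[0,0,0],[0,0,0],-1],[[0,0,0],[0,0,-4],-1],[[0,0,0],[0,0,-4],-1],[[0,0,0],[0,0,-1.6],-1],[[0,0,0],[0,0,0],-1]])

```text
time: 14.12
ee_pos: [0.5062, 0.0022, 0.0921]
tool_rot: [0.175, -3.134, -0.001]
contact_force: [1.1, -0.4, -0.2]
width: -0.0001
gripper_force: 0.0
```

```bash
cat > p.py <<'E'
import subprocess,sys;n=sys.argv[1]
print(subprocess.run(["python3","u.py",n],capture_output=True,text=True).stdout)
from h import *;import pickle
u=np.array([-.1098,.994,0])
v=pickle.load(open(n+".pkl","rb"));I=v["image"]
R=blobs(I,(0,150,60),(5,255,255),(200,60,500,330),30);print("red",R)
G=blobs(I,(40,60,60),(85,255,255),(200,90,500,190),8);print("green",G)
print("green u",[(u@onz(v,q[1],.106)).round(4) for q in G])
for q in R:
    b=q[2];print("red tip u",(u@onz(v,(b[0]+b[2]/2-.5,b[1]+2),.117)).round(4),(u@onz(v,(b[0]+b[2]/2-.5,b[1]+2),.108)).round(4))
E
python3 p.py w17
```

```text
[0.5062 0.0022 0.0921] u -0.05338699229786933 x 0.5034491110942004 rot [ 1.750e-01 -3.134e+00 -1.000e-03] F [ 1.11 -0.35 -0.2 ] t 14.125 w -0.00011983618835666023 0.0

red [(np.int32(1284), [424.6, 193.0], [411, 154, 27, 80]), (np.int32(1869), [401.1, 274.8], [376, 237, 44, 80]), (np.int32(102), [374.8, 291.8], [371, 281, 11, 19])]
green [(np.int32(206), [473.8, 153.3], [469, 136, 11, 36])]
green u [np.float64(0.0339)]
red tip u 0.0066 0.0102
red tip u -0.0015 0.0017
red tip u -0.0098 -0.0071
```

The pointer-to-green gap reads about 24 mm, matching the expected 25. Approaching to contact.

>>> play_rows(deltas=[[[0,0,0],[-0.11,1,0],-1],[[0,0,0],[-0.11,1,0],-1],[[0,0,0],[-0.055,0.5,0],-1],[[0,0,0],[0,0,0],-1]])

```text
time: 14.68
ee_pos: [0.5044, 0.0286, 0.0938]
tool_rot: [-0.178, 3.136, -0.0]
contact_force: [0.6, 0.4, 0.0]
width: -0.0
gripper_force: 0.0
```

>>> play_rows(deltas=[[[0,0,0],[-0.033,0.3,0],-1],[[0,0,0],[-0.033,0.3,0],-1],[[0,0,0],[0,0,0],-1]])

```text
time: 15.05
ee_pos: [0.5039, 0.0339, 0.0937]
tool_rot: [-0.176, 3.136, -0.001]
contact_force: [0.8, -3.1, 2.0]
width: -0.0003
gripper_force: 1.7
```

```bash
python3 p.py w18
```

```text
[0.5039 0.0339 0.0937] u -0.021593847354185364 x 0.5045597412846202 rot [-1.760e-01  3.136e+00 -1.000e-03] F [ 0.84 -3.15  1.98] t 15.05 w -0.00026712614208681537 1.6714714094996452

red [(np.int32(1129), [359.6, 190.5], [350, 152, 20, 79]), (np.int32(969), [332.5, 280.0], [318, 258, 27, 50])]
green [(np.int32(200), [404.0, 150.5], [400, 134, 9, 35])]
green u [np.float64(0.0337)]
red tip u 0.0107 0.0127
red tip u 0.0003 0.0016
```

In contact (3 N) with the shutter just starting to open. I'll push 18 mm and re-measure.

>>> play_rows(deltas=[[[0,0,0],[-0.033,0.3,0],-1],[[0,0,0],[-0.033,0.3,0],-1],[[0,0,0],[-0.033,0.3,0],-1],[[0,0,0],[-0.033,0.3,0],-1],[[0,0,0],[-0.033,0.3,0],-1],[[0,0,0],[-0.033,0.3,0],-1],[[0,0,0],[0,0,0],-1]])

```text
time: 15.98
ee_pos: [0.5019, 0.052, 0.0937]
tool_rot: [-0.176, 3.136, -0.001]
contact_force: [1.0, -6.1, 1.4]
width: -0.0002
gripper_force: 3.5
```

```bash
cat >> p.py <<'E'
from workcell import sensors
for k in("w1","w17","w18",n):
    w=pickle.load(open(k+".pkl","rb"));h=cv2.cvtColor(w["image"],cv2.COLOR_BGR2HSV)
    m=cv2.inRange(h,(0,150,60),(5,255,255))|cv2.inRange(h,(174,150,60),(180,255,255))
    rows=range(192,200) if k=="w1" else range(156,172)
    q=[(r,np.flatnonzero(m[r,200:480]).mean()+200) for r in rows if m[r,200:480].any()]
    print(k,"pointer u z.108/.112/.116",[np.mean([u@onz(w,(c,r),z) for r,c in q]).round(4) for z in(.108,.112,.116)],"col",q[3])
E
python3 p.py w19
```

```text
[0.5019 0.052  0.0937] u -0.003434286339544645 x 0.5045791864090384 rot [-1.760e-01  3.136e+00 -1.000e-03] F [ 0.96 -6.12  1.37] t 15.975 w -0.0002477756946822745 3.4826836735010147

red [(np.int32(1135), [359.3, 190.2], [350, 152, 19, 79]), (np.int32(951), [332.2, 280.2], [318, 259, 26, 49])]
green [(np.int32(101), [365.4, 142.1], [362, 134, 7, 17])]
green u [np.float64(0.0337)]
red tip u 0.0287 0.0306
red tip u 0.0182 0.0196
w1 pointer u z.108/.112/.116 [np.float64(0.0078), np.float64(0.0082), np.float64(0.0087)] col (195, np.float64(245.0))
w17 pointer u z.108/.112/.116 [np.float64(0.0122), np.float64(0.0106), np.float64(0.0089)] col (159, np.float64(428.0))
w18 pointer u z.108/.112/.116 [np.float64(0.0138), np.float64(0.013), np.float64(0.0121)] col (159, np.float64(361.5))
w19 pointer u z.108/.112/.116 [np.float64(0.0317), np.float64(0.0308), np.float64(0.03)] col (159, np.float64(361.0))
```

Shut, the pointer stood at u = 0.0088. It is now at 0.0300, with the green mark at 0.0337, so 3.7 mm remain.

>>> play_rows(deltas=[[[0,0,0],[-0.02,0.19,0],-1],[[0,0,0],[-0.02,0.18,0],-1],[[0,0,0],[0,0,0],-1],[[0,0,0],[0,0,0],-1]])

```text
time: 16.52
ee_pos: [0.5015, 0.0555, 0.0937]
tool_rot: [-0.176, 3.136, -0.002]
contact_force: [0.1, -7.5, 1.4]
width: 0.0001
gripper_force: 3.8
```

```bash
python3 p.py w20
python3 - <<'E'
from h import *;import pickle
u=np.array([-.1098,.994,0]);v=pickle.load(open("w20.pkl","rb"));I=v["image"]
for r in(138,144,150,156):print(r,[tuple(int(q) for q in I[r,c]) for c in range(340,376,3)])
from workcell import eyes
d=pickle.load(open("v0.pkl","rb"))
for n in("top","side"):   # carrier and bystanders: pad in fixed views
    V=eyes.camera(n);b=blobs(V["image"],(8,170,120),(19,255,255),(210,160,400,290),8);print(n,b,[(u@onz(V,q[1],.115)).round(4) for q in b])
    for k,lo,hi in(("yellow",(22,150,100),(32,255,255)),("blue",(105,150,80),(120,255,255))):
        f=lambda X:[(int(a),c) for a,c,_ in blobs(X["image"],lo,hi,(90,140,500,420),80)];print(k,f(d[n]),f(V))
E
```

```text
[0.5015 0.0555 0.0937] u 5.566025877944138e-05 x 0.5045842898438475 rot [-1.760e-01  3.136e+00 -2.000e-03] F [ 0.13 -7.55  1.4 ] t 16.525 w 9.226897074446339e-05 3.8351833820343018

red [(np.int32(1123), [359.3, 190.6], [350, 152, 19, 79]), (np.int32(950), [332.2, 280.1], [319, 256, 25, 52])]
green [(np.int32(100), [357.7, 142.1], [355, 134, 7, 17])]
green u [np.float64(0.0336)]
red tip u 0.0322 0.0341
red tip u 0.0219 0.0232
w1 pointer u z.108/.112/.116 [np.float64(0.0078), np.float64(0.0082), np.float64(0.0087)] col (195, np.float64(245.0))
w17 pointer u z.108/.112/.116 [np.float64(0.0122), np.float64(0.0106), np.float64(0.0089)] col (159, np.float64(428.0))
w18 pointer u z.108/.112/.116 [np.float64(0.0138), np.float64(0.013), np.float64(0.0121)] col (159, np.float64(361.5))
w20 pointer u z.108/.112/.116 [np.float64(0.0354), np.float64(0.0345), np.float64(0.0336)] col (159, np.float64(361.5))
138 [(234, 237, 237), (234, 237, 236), (234, 237, 237), (234, 237, 236), (235, 238, 237), (166, 214, 164), (71, 199, 53), (181, 226, 178), (234, 238, 236), (234, 238, 237), (235, 239, 237), (2
[... 399 characters left out ...]
, 154, 161), (147, 159, 165)]
156 [(235, 237, 236), (235, 237, 237), (73, 73, 78), (235, 236, 235), (234, 235, 236), (59, 65, 212), (54, 61, 239), (50, 54, 238), (50, 55, 238), (49, 55, 238), (137, 148, 172), (148, 159, 163)]
top [] []
yellow [(87, [158.5, 274.2])] [(355, [137.8, 273.4])]
blue [(1580, [449.4, 272.0])] [(1583, [449.5, 271.9])]
side [(np.int32(139), [267.9, 216.9], [261, 210, 14, 14]), (np.int32(19), [375.5, 241.1], [373, 239, 5, 6])] [np.float64(-0.1232), np.float64(-0.3618)]
yellow [(347, [206.2, 173.5]), (333, [260.7, 296.5])] [(302, [205.9, 173.7]), (334, [260.7, 296.5])]
blue [(1164, [405.1, 245.2]), (2935, [299.3, 377.2])] [(1145, [404.9, 245.4]), (2932, [299.2, 377.2])]
```

The pointer is on the green mark, about 24.8 mm open. The push is steady at 7.5 N, the carrier is still seated, and the bystanders I could check haven't moved. Handing in.

```bash
python3 -c "
from workcell import order
print(order.sign_off())"
```

```text
the job is handed in; nothing more can be done
None
```

The carrier is clicked into the detent and the shutter is held at the half-open mark, about 24.8 mm, by the closed fingers pushing on its tab; I handed it in at about 16.5 s but got no verdict back, the first push passed over the pad without touching it, and I viewed 11 pictures, one over the limit of 10.

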